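Loosen the grinding-wheel collar two turns

ROBOT

A 7-joint arm with a two-finger parallel gripper is mounted at the origin on the work surface. World frame = base frame: x ahead of the robot, y to its left, z up, the work surface at z = 0. Lengths are in m, angles in rad, forces in N, time in s.
With the tool pointing down it reaches from about 0.4 to 0.875 m from the base axis. Payload 19.3 kg.
Tool frame: the origin (TCP) lies midway between the tips of the shut fingers; the grasp point (between the pads) lies bot.tcp_to_grasp behind it (bot.tcp_to_grasp is the distance from the TCP to the grasp point, in m); z points along the fingers, y is the line along which they close (so a half turn about z gives the same grasp; the last joint's range is limited). The gripper opens to 85 mm and grips with 20 to 120 N. Pads are 22 mm wide; open, the fingers measure 114 mm over their backs; the gripper's body (76 mm by 85 mm) begins 54 mm behind the grasp point. The pads swing forward as they close: fully open they stand 13 mm farther back than shut.
Start: joints at [-1.323, 0.521, -0.036, 1.599, 0.021, 1.021, -0.113], TCP at [0.195, 0.594, 0.231] pointing down, gripper open.
Joint ranges: [-2.91, 2.91], [-0.3, 2.13], [-1.5, 1.42], [0.17, 2.43], [-1.26, 4.41], [0.16, 1.93], [-2.52, 2.52]. Speed limits (rad/s): [1.89, 1.89, 2.39, 2.39, 3.01, 3.01, 3.01].

INTERFACE

Orientations are given as [roll, pitch, yaw] about the fixed x, y, z axes, in that order (R = Rz(yaw) Ry(pitch) Rx(roll)).
In Python, from workcell import observe, imaging, bot gives the robot as it stands.
- The arm moves only by the tool send_rows, never from a script. Its argument "plan" is text: rows parted by semicolons, each of 7 numbers parted by spaces: the shift along the tool's x, y, z in m, then the turn, a rotation vector about the tool's x, y, z in degrees, then the finger opening in m, from 0 to 0.0854. In form: dx dy dz rx ry rz claw; .... A call has 1 to 10 rows; each row is the pose to reach, as a shift and turn from the pose commanded when the call began, along the tool's axes at that moment; what a row does not reach only later rows make up. A row lasts 1/12 s, in which the tool goes at most 41.7 mm and 7.16 degrees, less where a joint would pass 70% of its speed; a pose out of reach is approached as far as the arm can. A call with a gripper value outside its range is refused whole. The fingers move at their own pace and stop on an object; "grip_force" is the grip in N (left out, the last holds). Time passes only in rows, so rows that repeat a pose let the fingers close. It gives the time, the measured TCP pose, the force, the opening and the grip force at its end, in the units of the state.
- observe(): the state, without advancing time (a new reading comes with each control period).
- imaging.grab_frame(name): name is "side" or "top"; returns a dict with "color" (384x512x3 uint8, red, green, blue), "fx", "fy", "cx", "cy" (pixels), "dist_coeffs" ([k1, k2, p1, p2, k3] as OpenCV has them; the pictures are not rectified), "eye" and "orientation" of the camera in the world. Camera axes: x right, y down, z forward; pixel columns grow to the right and rows downward; lengths in m; the calibration is good to about 2 mm. A picture is of the moment at which its call begins. There is no depth.
- bot.job_done(): hands the job in; it is judged then, once.
The state is a dict: "clock": time; "qpos": joint angles; "qd": joint speeds; "joint_efforts": joint torques, N m; "position": TCP position; "tool_rot": TCP orientation; "force": force on the tool from outside, world axes, zero at the start; "moment": the same for the moment, N m; "grip_width": finger opening in m; "finger_force": force on a finger pad.
Only numpy, scipy, OpenCV 4.12 (cv2) and the standard library are available. Lean on these libraries where they do the work, as an engineer would, in place of code of your own. Each camera call takes 0.05 s, during which the arm holds its last target. There are 200 camera calls.

TASK

With a fingertip, first push the spindle lock of the wheel stand fully home by its upright tab, towards the wheel. Then, without gripping it, roll a fingertip along the knurled rim of the locking collar, anticlockwise seen from above, to loosen it by two full turns, and leave it there with the lock still in. Do not turn the collar before the lock is home, and leave the spare wheel, the sleeve and the stepped pin where they stand.

Things in the scene. Friction and masses are not known exactly. Their poses are not given: they have to be found in the camera images.
- stand: Fixed wheel stand. Origin on the vertical spindle axis at bench height, z up. Blue base plate: x -85 to 85, y -160 to 90, 12 mm thick. On the axis, upwards: fixed horizontal brick-red grinding wheel, 150 mm across, z 30 to 50; flange 80 mm across, to z 56; knurled collar, z 58 to 86; fixed spindle end 18 mm across, to z 100. The spindle lock lies along the base's -y axis.
- collar (a joint): Turn of the steel collar about the spindle, rad: 0 = tight (start, dead stop), grows anticlockwise from above = loosening, up to 4 turns; one turn is 6.28. It keeps its height. Needs about 0.08 N m (2 N at the rim) and stops when let go. A 94 mm disc, 28 mm thick, with 30 upright round ridges, 98 mm across them: too wide to grasp.
- collar_top (a point): Centre of the collar's smooth top face, on the spindle axis, 86 mm above the bench. Its x axis turns with the collar and points along a flat dark radial line on the face, 5 mm wide, 18 to 44 mm off the axis, which marks the collar's angle; at the start it points along the stand's +x.
- lock (a joint): Travel of the steel spindle lock, m: 0 = drawn out, 0.022 = fully home at its stop; starts at 0 to 0.006. It slides along the stand's +y, towards the spindle, against about 3 N of friction, and stays where it is left.
- lock_face (a point): Middle of the top edge of the outer face of the lock's upright tab, the face looking along the stand's -y, away from the wheel. The tab is a steel plate 40 mm wide (stand's x), 8 mm thick (y), from 13 to 63 mm above the bench. Drawn out, this point is 135 mm from the spindle axis; home, 113 mm.
- spare_wheel: Bystander: loose small grey grinding wheel lying flat on the bench, 90 mm across, 20 mm thick, 20 mm hole. Origin: centre of its underside.
- sleeve: Bystander: loose steel tube standing upright, 32 mm across, 60 mm tall. Origin: centre of its underside.
- stepped_pin: Bystander: loose turned steel pin standing upright, 50 mm tall, 36 mm across at its foot (18 mm high), 22 mm above. Origin: centre of its underside.

How it is judged:
On the way, in this order (a step that is already met when the one before it is completed fails the run):
1. the spindle lock is pushed fully home (value of joint lock above 0.019 m), for 0.2 s.
2. the collar has been loosened by two full turns (value of joint collar above 11.7 rad), for 0.2 s.
At the end, for the whole second after the job is handed in: The lock is home (within 3 mm of its stop), the collar stands still two full turns looser than at the start (11.7 to 13.45 rad, that is within 50 degrees), and the three loose bystanders are within 15 mm of where they stood (value of joint lock above 0.019 m and value of joint collar between 11.7 and 13.45 rad and velocity of joint collar between -0.1 and 0.1 rad/s and distance of each of spare_wheel, sleeve, stepped_pin from where it was at the start of the episode below 0.015 m); the robot touches nothing.
It fails at once if the collar is turned (more than 0.35 rad) while the lock is not home (value of joint collar above 0.35 rad and value of joint lock below 0.018 m).
It fails at once if the collar is loosened far beyond two turns (more than 2.5) (value of joint collar above 15.7 rad).
It fails at once if a bystander is pushed, carried or lifted (more than 20 mm) (distance of any of spare_wheel, sleeve, stepped_pin from where it was at the start of the episode above 0.02 m).
It also fails if it takes over 61 s, if anything falls off the work surface, if the arm or the gripper's body presses on something with over 40 N, if the wrist force passes 120 N, or if a joint passes its speed limit or range.

## Working session

There is one attempt and no reset: what is moved stays moved. The work goes in short steps, Python scripts to look and compute and a tool call to move; the robot and the scene stay as the last step left them, time stands still between calls to the robot, and variables do not carry over. Pictures are saved under pics/ and viewed, at most 10 in all, crops included, and the job is handed in when it is done.

Besides the shell and the picture viewer there is one more tool, called as name(argument=value, ...), one argument or row to a line, values as JSON. send_rows: Moves the arm, as the interface text tells. Its arguments: {"type":"object","properties":{"plan":{"type":"string"},"grip_force":{"type":"number"}},"required":["plan"]}

```bash
ls; mkdir -p pics; python3 - <<'E'
from workcell import observe, imaging, bot
import cv2,json,numpy as np
s=observe();print(s, bot.tcp_to_grasp)
for n in("side","top"):
    f=imaging.grab_frame(n);cv2.imwrite(f"pics/{n}0.png",f["color"][:,:,::-1])
    print(n,{k:np.round(v,4).tolist() if not isinstance(v,dict) else v for k,v in f.items() if k!="color"})
E
```

```text
pics
{'clock': 0.0, 'qpos': array([-1.32317999,  0.52199182, -0.0363626 ,  1.60000784,  0.02118215,
        1.02105828, -0.11279378]), 'qd': array([-0.00121735,  0.00082941,  0.00016555,  0.00088972, -0.00024791,
       -0.00093661,  0.00018241]), 'joint_efforts': array([ 6.36725381e-04, -9.27076221e+01,  1.98010750e+00, -3.69946611e+01,
        1.77539798e-02,  7.90776248e-03, -1.52892807e-05]), 'position': array([0.19521575, 0.59338678, 0.23073921]), 'tool_rot': array([-3.14051205e+00,  4.31146285e-05,  2.82379377e+00]), 'force': array([-0.66171874, -0.14919205, -0.21790168]), 'moment': array([ 0.01917449, -0.06327973, -0.00217955]), 'finger_force': 0.0, 'grip_width': 0.08524250277529434} 0.0187
side {'fx': 354.1437, 'fy': 354.1437, 'cx': 254.5044, 'cy': 188.268, 'dist_coeffs': [0.0235, 0.0, 0.0, 0.0, 0.0], 'eye': [0.2891, -0.4472, 0.5087], 'orientation': [-2.2225, -0.0069, -0.4878]}
top {'fx': 455.3189, 'fy': 455.3189, 'cx': 257.163, 'cy': 185.4439, 'dist_coeffs': [0.0534, 0.0, 0.0, 0.0, 0.0], 'eye': [0.3911, 0.0843, 0.8914], 'orientation': [-2.9266, -0.0059, -1.5977]}
```

View pics/top0.png

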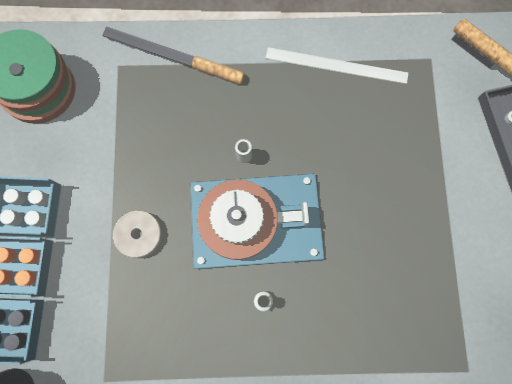

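View pics/side0.png

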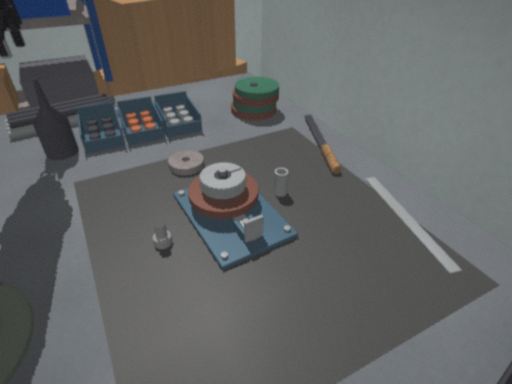

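The top view shows the collar at about (236,215), the lock tab at about (306,215) pointing along image right, the mark line pointing up, the sleeve at (244,150), the pin at (263,301) and the spare wheel at (137,234). Next I measure positions.

```bash
cat > h.py <<'E'
from workcell import observe, imaging, bot
import cv2,numpy as np
from scipy.spatial.transform import Rotation as R
def cast(f,px,z):
    K=np.array([[f["fx"],0,f["cx"]],[0,f["fy"],f["cy"]],[0,0,1]])
    u=cv2.undistortPoints(np.float64(px).reshape(-1,1,2),K,np.float64(f["dist_coeffs"]))[:,0]
    d=R.from_euler("xyz",f["orientation"]).apply(np.c_[u,np.ones(len(u))])
    e=np.array(f["eye"]); return e+d*((z-e[2])/d[:,2])[:,None]
E
python3 - <<'E'
from h import *
f=imaging.grab_frame("top");c=f["color"];hsv=cv2.cvtColor(c,cv2.COLOR_RGB2HSV)
def big(m,roi):
    x0,y0,x1,y1=roi;mm=np.zeros_like(m);mm[y0:y1,x0:x1]=m[y0:y1,x0:x1]
    cs=cv2.findContours(mm,cv2.RETR_EXTERNAL,cv2.CHAIN_APPROX_NONE)[0];return max(cs,key=cv2.contourArea)
blue=cv2.inRange(hsv,(95,80,60),(115,255,255)); 
white=cv2.inRange(hsv,(0,0,150),(180,60,255)); red=cv2.inRange(hsv,(0,90,60),(12,255,255))
b=big(blue,(170,160,340,280));box=cv2.boxPoints(cv2.minAreaRect(b))
P=cast(f,box,.012);print("base",box.tolist(),P.round(4).tolist(),"sides",[np.linalg.norm(P[i]-P[i-1]).round(4) for i in range(4)],"mid",P.mean(0))
w=big(white,(200,180,275,250));e=cv2.minEnclosingCircle(w);print("collar",e,cast(f,[e[0]],.086),"diam",e[1]*2/455.3*(.8914-.086))
r=big(red,(190,170,285,265));e=cv2.fitEllipse(cv2.convexHull(r));print("wheel",e,cast(f,[e[0]],.05))
t=big(white,(298,195,320,235));box=cv2.boxPoints(cv2.minAreaRect(t));P=cast(f,box,.063);print("tab",box.tolist(),P.round(4).tolist())
cv2.imwrite("pics/crop0.png",cv2.resize(c[160:320,170:340,::-1],None,fx=3.5,fy=3.5,interpolation=cv2.INTER_CUBIC))
for n,px,z in(("sleeve",(244,147),.06),("pin",(262,298),.05),("spare",(137,234),.02)):print(n,cast(f,[px],z))
E
```

```text
Traceback (most recent call last):
ValueError: max() iterable argument is empty
```

```bash
python3 - <<'E'
from h import *
f=imaging.grab_frame("top");c=f["color"];hsv=cv2.cvtColor(c,cv2.COLOR_RGB2HSV)
for p in((200,185),(300,250),(222,215),(204,215),(305,215),(150,220)):print(p,c[p[1],p[0]],hsv[p[1],p[0]])
def big(m,roi):
    x0,y0,x1,y1=roi;mm=np.zeros_like(m);mm[y0:y1,x0:x1]=m[y0:y1,x0:x1]
    cs=cv2.findContours(mm,cv2.RETR_EXTERNAL,cv2.CHAIN_APPROX_NONE)[0];return max(cs,key=cv2.contourArea)
blue=cv2.inRange(hsv,np.array([90,80,30]),np.array([125,255,255])); print(blue.sum()/255)
white=cv2.inRange(hsv,np.array([0,0,150]),np.array([180,60,255])); red=cv2.inRange(hsv,np.array([0,90,60]),np.array([12,255,255]))
b=big(blue,(170,160,340,280));box=cv2.boxPoints(cv2.minAreaRect(b))
P=cast(f,box,.012);print("base",box.tolist(),P.round(4).tolist(),"sides",[np.linalg.norm(P[i]-P[i-1]).round(4) for i in range(4)],"mid",P.mean(0))
w=big(white,(200,180,275,250));e=cv2.minEnclosingCircle(w);print("collar",e,cast(f,[e[0]],.086),"diam",e[1]*2/455.3*(.8914-.086))
r=big(red,(190,170,285,265));e=cv2.fitEllipse(cv2.convexHull(r));print("wheel",e,cast(f,[e[0]],.05))
t=big(white,(298,195,320,235));box=cv2.boxPoints(cv2.minAreaRect(t));P=cast(f,box,.063);print("tab",box.tolist(),P.round(4).tolist())
cv2.imwrite("pics/crop0.png",cv2.resize(c[160:320,170:340,::-1],None,fx=3.5,fy=3.5,interpolation=cv2.INTER_CUBIC))
for n,px,z in(("sleeve",(244,147),.06),("pin",(262,298),.05),("spare",(137,234),.02)):print(n,cast(f,[px],z))
E
```

```text
(200, 185) [137 168 179] [ 98  60 179]
(300, 250) [134 172 188] [ 99  73 188]
(222, 215) [235 238 235] [ 60   3 238]
(204, 215) [202 151 131] [  8  90 202]
(305, 215) [236 239 236] [ 60   3 239]
(150, 220) [215 208 197] [ 18  21 215]
0.0Traceback (most recent call last):
  File "<stdin>", line 9, in <module>
  File "<stdin>", line 6, in big
ValueError: max() iterable argument is empty
```

```bash
python3 - <<'E'
from h import *
f=imaging.grab_frame("top");c=cv2.imread("pics/top0.png")[:,:,::-1].copy();hsv=cv2.cvtColor(c,cv2.COLOR_RGB2HSV)
print(f["color"].mean(),c.mean(),np.round(f["eye"],4))
def big(m,roi):
    x0,y0,x1,y1=roi;mm=np.zeros_like(m);mm[y0:y1,x0:x1]=m[y0:y1,x0:x1]
    cs=cv2.findContours(mm,cv2.RETR_EXTERNAL,cv2.CHAIN_APPROX_NONE)[0];return max(cs,key=cv2.contourArea)
blue=cv2.inRange(hsv,np.array([90,80,30]),np.array([125,255,255])); print(blue.sum()/255)
white=cv2.inRange(hsv,np.array([0,0,150]),np.array([180,60,255])); red=cv2.inRange(hsv,np.array([0,90,60]),np.array([12,255,255]))
b=big(blue,(170,160,340,280));box=cv2.boxPoints(cv2.minAreaRect(b))
P=cast(f,box,.012);print("base",box.tolist(),P.round(4).tolist(),"sides",[np.linalg.norm(P[i]-P[i-1]).round(4) for i in range(4)],"mid",P.mean(0))
w=big(white,(200,180,275,250));e=cv2.minEnclosingCircle(w);print("collar",e,cast(f,[e[0]],.086),"diam",e[1]*2/455.3*(.8914-.086))
r=big(red,(190,170,285,265));e=cv2.fitEllipse(cv2.convexHull(r));print("wheel",e,cast(f,[e[0]],.05))
t=big(white,(298,195,320,235));box=cv2.boxPoints(cv2.minAreaRect(t));P=cast(f,box,.063);print("tab",box.tolist(),P.round(4).tolist())
cv2.imwrite("pics/crop0.png",cv2.resize(c[160:320,170:340,::-1],None,fx=3.5,fy=3.5,interpolation=cv2.INTER_CUBIC))
for n,px,z in(("sleeve",(244,147),.06),("pin",(262,298),.05),("spare",(137,234),.02)):print(n,cast(f,[px],z))
E
```

```text
151.72350565592447 151.72219848632812 [0.3911 0.0843 0.8914]
0.0Traceback (most recent call last):
  File "<stdin>", line 9, in <module>
  File "<stdin>", line 6, in big
ValueError: max() iterable argument is empty
```

```bash
cat > m.py <<'E'
from h import *
def big(m,roi):
    x0,y0,x1,y1=roi;mm=np.zeros_like(m);mm[y0:y1,x0:x1]=m[y0:y1,x0:x1]
    cs=cv2.findContours(mm,cv2.RETR_EXTERNAL,cv2.CHAIN_APPROX_NONE)[0];return max(cs,key=cv2.contourArea)
def rng(hsv,a,b):return cv2.inRange(hsv,np.array(a),np.array(b))
E
python3 - <<'E'
from m import *
f=imaging.grab_frame("top");c=f["color"];hsv=cv2.cvtColor(c,cv2.COLOR_RGB2HSV)
print("bg",hsv[300,200])
blue=rng(hsv,[90,40,30],[115,255,255]);white=rng(hsv,[0,0,205],[180,25,255]);red=rng(hsv,[0,55,60],[14,255,255])
b=big(blue,(170,160,340,280));box=cv2.boxPoints(cv2.minAreaRect(b))
P=cast(f,box,.012);print("base",box.round(1).tolist(),P.round(4).tolist(),"sides",[np.linalg.norm(P[i]-P[i-1]).round(4) for i in range(4)],"mid",P.mean(0))
w=big(white,(200,180,275,250));e=cv2.minEnclosingCircle(w);print("collar",e,cast(f,[e[0]],.086),"diam",e[1]*2/455.3*(.8914-.086))
r=big(red,(190,170,285,265));e=cv2.fitEllipse(cv2.convexHull(r));print("wheel",e,cast(f,[e[0]],.05))
t=big(white,(300,195,320,235));box=cv2.boxPoints(cv2.minAreaRect(t));P=cast(f,box,.063);print("tab",box.round(1).tolist(),P.round(4).tolist())
cv2.imwrite("pics/crop0.png",cv2.resize(c[160:320,170:340,::-1],None,fx=3.5,fy=3.5,interpolation=cv2.INTER_CUBIC))
for n,px,z in(("sleeve",(244,147),.06),("pin",(262,298),.05),("spare",(137,234),.02)):print(n,cast(f,[px],z))
E
```

```text
bg [ 38  14 150]
base [[187.10000610351562, 182.10000610351562], [317.6000061035156, 172.6999969482422], [323.79998779296875, 259.29998779296875], [193.3000030517578, 268.70001220703125]] [[0.5932, 0.2121, 0.012], [0.6057, -0.0469, 0.012], [0.4357, -0.0492, 0.012], [0.4247, 0.1991, 0.012]] sides [np.float64(0.169), np.float64(0.2593), np.float64(0.1701), np.float64(0.2486)] mid [0.51480711 0.07878126 0.012     ]
collar ((235.58824157714844, 215.58824157714844), 26.654497146606445) [[0.51278217 0.11473338 0.086     ]] diam 0.09430060180925469
wheel ((237.21922302246094, 219.0998077392578), (79.00027465820312, 79.4630355834961), 59.3521728515625) [[0.51155404 0.1131726  0.05      ]]
tab [[302.20001220703125, 202.1999969482422], [306.20001220703125, 201.8000030517578], [308.20001220703125, 221.89999389648438], [304.20001220703125, 222.3000030517578]] [[0.5381, -0.0078, 0.063], [0.5386, -0.0152, 0.063], [0.5012, -0.017, 0.063], [0.5007, -0.0097, 0.063]]
sleeve [[0.64797815 0.09749804 0.06      ]]
pin [[0.36838275 0.07125997 0.05      ]]
spare [[0.49251002 0.30520204 0.02      ]]
```

View pics/crop0.png

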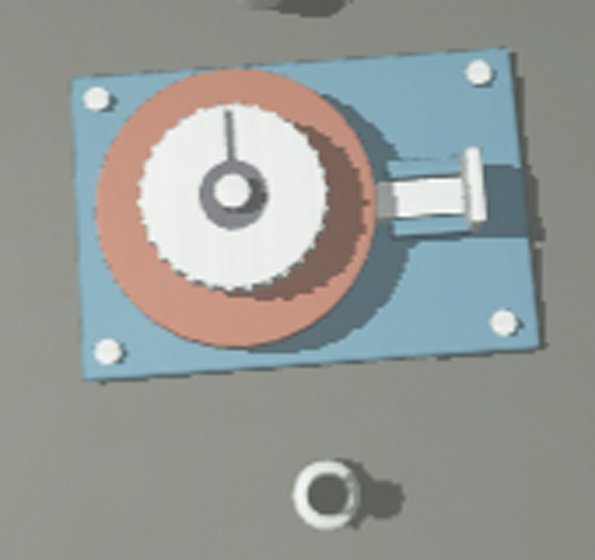

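The pictures agree with the given sizes: collar 94 mm, base 170 x 250 mm. The axis is at about (0.512, 0.114) and the yaw is about 3°. The tab's outer face is at y≈-0.017, so the lock stands at about 4 mm. I'll shut the fingers and move over.

send_rows(
  plan="-0.257 -0.26 0 0 0 -9 0; -0.513 -0.519 0 0 0 -18.2 0; -0.513 -0.519 0 0 0 -18.2 0; -0.513 -0.519 0 0 0 -18.2 0; -0.513 -0.519 0 0 0 -18.2 0; -0.513 -0.519 0 0 0 -18.2 0; -0.513 -0.519 0 0 0 -18.2 0; -0.513 -0.519 0 0 0 -18.2 0; -0.513 -0.519 0 0 0 -18.2 0; -0.513 -0.519 0 0 0 -18.2 0",
)

```text
clock: 1.13
position: [0.3814, 0.2188, 0.2316]
tool_rot: [3.141, 0.0, 3.142]
force: [1.2, 1.1, -0.2]
grip_width: 0.0002
finger_force: 0.0
```

send_rows(
  plan="-0.139 -0.284 0 0 0 0 0; -0.139 -0.284 0 0 0 0 0; -0.139 -0.284 0 0 0 0 0; -0.139 -0.284 0 0 0 0 0; -0.139 -0.284 0 0 0 0 0; -0.139 -0.284 0 0 0 0 0; -0.139 -0.284 0 0 0 0 0; -0.139 -0.284 0 0 0 0 0; -0.139 -0.284 0 0 0 0 0; -0.139 -0.284 0 0 0 0 0",
)

```text
clock: 1.97
position: [0.52, -0.0646, 0.231]
tool_rot: [-3.141, -0.0, 3.139]
force: [0.8, 0.3, -0.3]
grip_width: 0.0
finger_force: 0.0
```

send_rows(
  plan="0 0 0.04 0 0 0 0; 0 0 0.08 0 0 0 0; 0 0 0.12 0 0 0 0; 0 0 0.155 0 0 0 0; 0 0 0.18 0 0 0 0; 0 0 0.188 0 0 0 0; 0 0.01 0.188 0 0 0 0; 0 0.016 0.188 0 0 0 0; 0 0.02 0.188 0 0 0 0; 0 0.023 0.188 0 0 0 0",
)

```text
clock: 2.8
position: [0.5209, -0.039, 0.0449]
tool_rot: [3.141, 0.003, -3.14]
force: [-0.3, -0.1, 1.0]
grip_width: -0.0
finger_force: 0.0
```

```bash
python3 - <<'E'
from h import *
s=observe();print(s["position"],s["force"],s["qpos"])
c=imaging.grab_frame("side")["color"];d=imaging.grab_frame("top")["color"]
r=lambda c,x,y,w,h:cv2.resize(c[y:y+h,x:x+w,::-1],(400,400),interpolation=cv2.INTER_CUBIC)
cv2.imwrite("pics/c1.png",np.hstack([r(c,150,110,170,170),r(d,180,150,170,170)]))
E
```

```text
[ 0.52088381 -0.0389776   0.04494604] [-0.30316408 -0.12159148  1.00922364] [-0.11920761  0.65175669  0.10973987  2.006464   -0.14293712  0.48793822
  1.6664285 ]
```

View pics/c1.png

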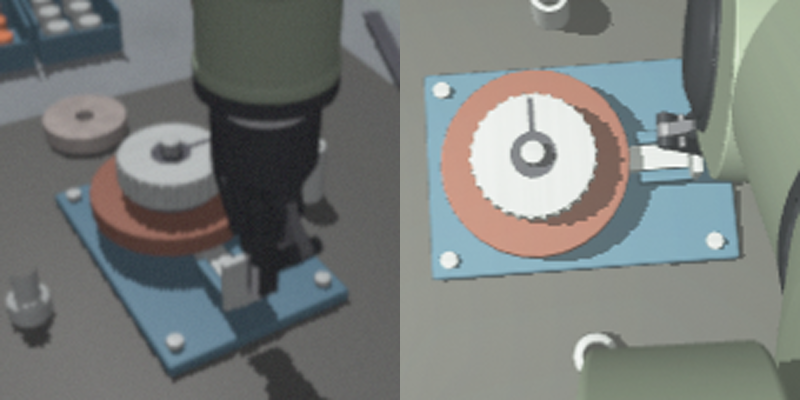

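The crop shows the shut fingertip beside and outside the tab, at about (265,285) in the left half. I'll check this by projection.

```bash
cat >> h.py <<'E'
def proj(f,P):
    K=np.array([[f["fx"],0,f["cx"]],[0,f["fy"],f["cy"]],[0,0,1]]);r=R.from_euler("xyz",f["orientation"]).inv()
    return cv2.projectPoints(r.apply(np.float64(P)-f["eye"]).reshape(-1,1,3),np.zeros(3),np.zeros(3),K,np.float64(f["dist_coeffs"]))[0][:,0]
E
python3 - <<'E'
from h import *
f=imaging.grab_frame("side")
p=proj(f,[[.5209,-.039,.045],[.5386,-.0152,.063],[.5012,-.017,.063],[.512,.114,.086]])
print((p-[150,110])*400/170)
E
```

```text
[[258.93506947 291.33912869]
 [264.44604779 249.23639803]
 [223.69569054 265.38380808]
 [167.42129157 151.9429391 ]]
```

send_rows(
  plan="0 0.004 0 0 0 0 0; 0 0.007 0 0 0 0 0; 0 0.010 0 0 0 0 0; 0 0.013 0 0 0 0 0; 0 0.016 0 0 0 0 0; 0 0.018 0 0 0 0 0; 0 0.020 0 0 0 0 0; 0 0.02 0 0 0 0 0; 0 0.02 0 0 0 0 0",
)

```text
clock: 3.7
position: [0.5199, -0.02, 0.0432]
tool_rot: [3.141, 0.0, -3.141]
force: [0.4, 0.6, 0.1]
grip_width: -0.0
finger_force: 0.1
```

send_rows(
  plan="0 0.002 0 0 0 0 0; 0 0.004 0 0 0 0 0; 0 0.006 0 0 0 0 0; 0 0.008 0 0 0 0 0",
)

```text
clock: 4.03
position: [0.5197, -0.0129, 0.0432]
tool_rot: [-3.141, -0.0, 3.141]
force: [-1.8, -18.8, 2.1]
grip_width: 0.0
finger_force: 10.0
```

send_rows(
  plan="0 0.001 0 0 0 0 0; 0 0.002 0 0 0 0 0; 0 0.002 0 0 0 0 0; 0 0.002 0 0 0 0 0",
)

```text
clock: 4.37
position: [0.5196, -0.013, 0.0433]
tool_rot: [-3.139, -0.0, 3.139]
force: [-1.5, -19.3, -0.1]
grip_width: -0.0002
finger_force: 9.6
```

send_rows(
  plan="0 -0.03 0 0 0 0 0; 0 -0.03 -0.04 0 0 0 0; 0 -0.03 -0.08 0 0 0 0; 0 -0.03 -0.12 0 0 0 0; 0.035 -0.03 -0.12 0 0 0 0; 0.07 -0.005 -0.12 0 0 0 0; 0.095 0.025 -0.12 0 0 0 0; 0.095 0.065 -0.12 0 0 0 0; 0.095 0.105 -0.12 0 0 0 0; 0.095 0.127 -0.12 0 0 0 0",
)

```text
clock: 5.2
position: [0.4245, 0.1212, 0.1638]
tool_rot: [3.14, 0.001, -3.138]
force: [-0.2, 0.5, -0.3]
grip_width: -0.0002
finger_force: 0.0
```

```bash
python3 - <<'E'
from m import *
s=observe();print(s["position"],s["force"],s["qpos"])
f=imaging.grab_frame("top");d=f["color"];g=imaging.grab_frame("side");c=g["color"]
hsv=cv2.cvtColor(d,cv2.COLOR_RGB2HSV)
white=rng(hsv,[0,0,205],[180,25,255]);t=big(white,(290,190,320,240));print("tab px",cv2.boundingRect(t))
x,y,w,h=cv2.boundingRect(t);print(cast(f,[(x+w,y+h/2)],.063),"expected face px",proj(f,[[.5179,.0012,.063]]))
r=lambda c,x,y,w,h:cv2.resize(c[y:y+h,x:x+w,::-1],(400,400),interpolation=cv2.INTER_CUBIC)
cv2.imwrite("pics/c2.png",np.hstack([r(c,150,110,170,170),r(d,180,150,170,170)]))
E
```

```text
[0.424465   0.12121782 0.16376233] [-0.21720632  0.49950441 -0.31443965] [-0.51457068  0.33847688  0.126853    2.13734449 -0.07006475  0.66772389
  1.23407204]
tab px (290, 203, 9, 21)
[[ 0.51710871 -0.00091368  0.063     ]] expected face px [[297.83019183 213.10261484]]
```

View pics/c2.png

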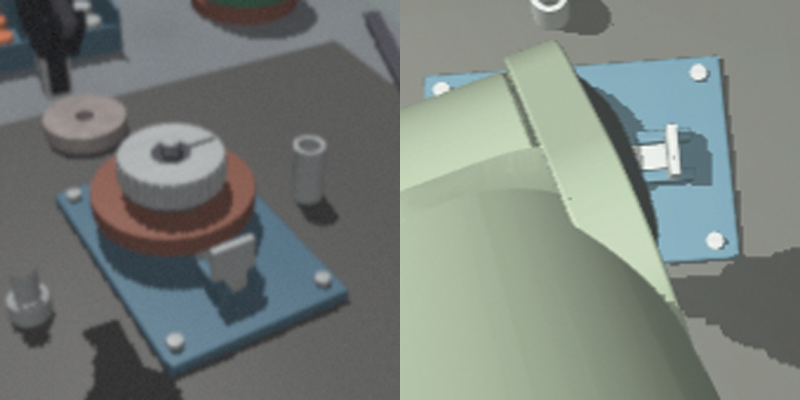

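The lock is home: its face moved about 16–18 mm and met a hard stop at 19 N. The collar mark is unchanged. Next I descend beside the collar and touch it.

send_rows(
  plan="0 0 0.03 0 0 0 0; 0 0 0.06 0 0 0 0; 0 0 0.085 0 0 0 0; 0 0 0.097 0 0 0 0; 0 0 0.097 0 0 0 0; -0.01 0 0.097 0 0 0 0; -0.018 0 0.097 0 0 0 0; -0.022 0 0.097 0 0 0 0; -0.024 0 0.097 0 0 0 0; -0.024 0 0.097 0 0 0 0",
)

```text
clock: 6.13
position: [0.4498, 0.1167, 0.0669]
tool_rot: [3.141, 0.001, 3.141]
force: [-0.5, -0.3, -0.8]
grip_width: 0.0
finger_force: 0.0
```

send_rows(
  plan="-0.001 0 0 0 0 0 0; -0.002 0 0 0 0 0 0; -0.003 0 0 0 0 0 0; -0.004 0 0 0 0 0 0; -0.004 0 0 0 0 0 0",
)

```text
clock: 6.55
position: [0.4529, 0.1167, 0.0663]
tool_rot: [-3.142, -0.0, 3.142]
force: [-0.1, 0.3, -0.6]
grip_width: 0.0001
finger_force: 0.0
```

send_rows(
  plan="-0.001 0 0 0 0 0 0; -0.002 0 0 0 0 0 0; -0.003 0 0 0 0 0 0; -0.003 0 0 0 0 0 0",
)

```text
clock: 6.88
position: [0.4534, 0.1165, 0.0659]
tool_rot: [-3.141, -0.005, -3.141]
force: [-15.4, 1.5, 11.7]
grip_width: 0.0002
finger_force: 8.0
```

Contact is at x≈0.453, as predicted, with 15 N for about 3 mm of press. I'll lay out an orbit with the tool's orientation fixed: the finger rectangle offset by the collar radius.

```bash
cat > path.py <<'E'
import numpy as np
def orbit(C,a,b,Rp,start,step,n):
    # rounded rectangle, anticlockwise
    P=[]
    for k,(sx,sy) in enumerate([(1,1),(-1,1),(-1,-1),(1,-1)]):
        t=np.radians(np.linspace(k*90,k*90+90,181)); P+=list(np.c_[sx*a+Rp*np.cos(t),sy*b+Rp*np.sin(t)])
    P=np.array(P*4)+C; s=np.r_[0,np.cumsum(np.linalg.norm(np.diff(P,axis=0),axis=1))]
    i=np.argmin(np.linalg.norm(P[:len(P)//4]-start,axis=1)); q=s[i]+step*np.arange(0,n+1)
    return np.c_[np.interp(q,s,P[:,0]),np.interp(q,s,P[:,1])]
def show(W,m=10):
    for k in range(0,len(W)-1,m):
        d=W[k+1:k+m+1]-W[k]; print(np.degrees(0)if 0 else W[min(k+m,len(W)-1)].round(4), "; ".join(f"{-x:.3f} {y:.3f} 0 0 0 0 0" for x,y in d))
E
python3 - <<'E'
from path import *
show(orbit(np.array([.512,.114]),.010,.014,.0455,np.array([.4565,.1165]),.010,40))
E
```

```text
[0.5025 0.0545] -0.000 -0.010 0 0 0 0 0; -0.000 -0.020 0 0 0 0 0; -0.000 -0.030 0 0 0 0 0; -0.002 -0.040 0 0 0 0 0; -0.005 -0.049 0 0 0 0 0; -0.011 -0.057 0 0 0 0 0; -0.018 -0.064 0 0 0 0 0; -0.027 -0.069 0 0 0 0 0; -0.036 -0.073 0 0 0 0 0; -0.046 -0.073 0 0 0 0 0
[0.5675 0.1091] -0.010 0.000 0 0 0 0 0; -0.020 0.000 0 0 0 0 0; -0.030 0.001 0 0 0 0 0; -0.039 0.005 0 0 0 0 0; -0.048 0.010 0 0 0 0 0; -0.055 0.017 0 0 0 0 0; -0.060 0.025 0 0 0 0 0; -0.064 0.035 0 0 0 0 0; -0.065 0.045 0 0 0 0 0; -0.065 0.055 0 0 0 0 0
[0.5124 0.1735] -0.000 0.010 0 0 0 0 0; 0.000 0.020 0 0 0 0 0; 0.001 0.030 0 0 0 0 0; 0.005 0.039 0 0 0 0 0; 0.010 0.048 0 0 0 0 0; 0.017 0.055 0 0 0 0 0; 0.026 0.060 0 0 0 0 0; 0.035 0.063 0 0 0 0 0; 0.045 0.064 0 0 0 0 0; 0.055 0.064 0 0 0 0 0
[0.4565 0.1099] 0.010 0.000 0 0 0 0 0; 0.020 -0.001 0 0 0 0 0; 0.029 -0.004 0 0 0 0 0; 0.038 -0.009 0 0 0 0 0; 0.045 -0.016 0 0 0 0 0; 0.051 -0.024 0 0 0 0 0; 0.054 -0.034 0 0 0 0 0; 0.056 -0.044 0 0 0 0 0; 0.056 -0.054 0 0 0 0 0; 0.056 -0.064 0 0 0 0 0
```

send_rows(
  plan="0 -0.010 0 0 0 0 0; 0 -0.020 0 0 0 0 0; 0 -0.030 0 0 0 0 0; -0.002 -0.040 0 0 0 0 0; -0.005 -0.049 0 0 0 0 0",
)

```text
clock: 7.3
position: [0.4613, 0.0665, 0.0664]
tool_rot: [-3.141, 0.0, 3.141]
force: [0.1, -0.2, -0.8]
grip_width: 0.0001
finger_force: 0.0
```

```bash
python3 - <<'E'
from h import *
g=imaging.grab_frame("side");c=g["color"]
cv2.imwrite("pics/c3.png",cv2.resize(c[110:280,150:320,::-1],(500,500),interpolation=cv2.INTER_CUBIC))
E
```

```text
(no output)
```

View pics/c3.png

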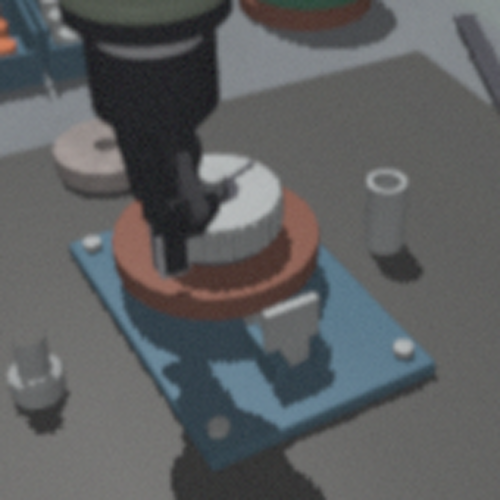

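The mark has turned about 20–25° and then contact was lost. My path started from a vertex instead of the true start, an 11 mm offset, so I'll fix that.

```bash
sed -i 's/P=np.array(P\*4)+C; s=.*/P=np.array(P+P[:1])+C; L=np.r_[0,np.cumsum(np.linalg.norm(np.diff(P,axis=0),axis=1))]; u=np.arange(0,L[-1],.0005); P=np.c_[np.interp(u,L,P[:,0]),np.interp(u,L,P[:,1])]; P=np.vstack([P]*4); s=np.r_[0,np.cumsum(np.linalg.norm(np.diff(P,axis=0),axis=1))]/' path.py
python3 - <<'E'
from path import *
st=np.array([.4615,.0675]);W=orbit(np.array([.512,.114]),.010,.014,.0455,st,.010,60);print(W[0]);W[0]=st
show(W)
E
```

```text
[0.4663816  0.07168793]
[0.5565 0.0703] -0.012 -0.003 0 0 0 0 0; -0.020 -0.008 0 0 0 0 0; -0.030 -0.012 0 0 0 0 0; -0.040 -0.013 0 0 0 0 0; -0.050 -0.013 0 0 0 0 0; -0.060 -0.013 0 0 0 0 0; -0.070 -0.012 0 0 0 0 0; -0.079 -0.009 0 0 0 0 0; -0.088 -0.004 0 0 0 0 0; -0.095 0.003 0 0 0 0 0
[0.5513 0.1628] -0.006 0.008 0 0 0 0 0; -0.009 0.017 0 0 0 0 0; -0.011 0.027 0 0 0 0 0; -0.011 0.037 0 0 0 0 0; -0.011 0.047 0 0 0 0 0; -0.011 0.057 0 0 0 0 0; -0.010 0.067 0 0 0 0 0; -0.007 0.077 0 0 0 0 0; -0.002 0.085 0 0 0 0 0; 0.005 0.093 0 0 0 0 0
[0.4623 0.1503] 0.008 0.006 0 0 0 0 0; 0.018 0.009 0 0 0 0 0; 0.027 0.011 0 0 0 0 0; 0.037 0.011 0 0 0 0 0; 0.047 0.011 0 0 0 0 0; 0.057 0.010 0 0 0 0 0; 0.067 0.007 0 0 0 0 0; 0.076 0.002 0 0 0 0 0; 0.083 -0.004 0 0 0 0 0; 0.089 -0.012 0 0 0 0 0
[0.4801 0.0601] 0.004 -0.009 0 0 0 0 0; 0.006 -0.019 0 0 0 0 0; 0.006 -0.029 0 0 0 0 0; 0.006 -0.039 0 0 0 0 0; 0.006 -0.049 0 0 0 0 0; 0.005 -0.059 0 0 0 0 0; 0.002 -0.068 0 0 0 0 0; -0.003 -0.077 0 0 0 0 0; -0.010 -0.084 0 0 0 0 0; -0.018 -0.090 0 0 0 0 0
[0.5653 0.086 ] -0.009 -0.004 0 0 0 0 0; -0.019 -0.006 0 0 0 0 0; -0.029 -0.006 0 0 0 0 0; -0.039 -0.006 0 0 0 0 0; -0.049 -0.005 0 0 0 0 0; -0.059 -0.002 0 0 0 0 0; -0.067 0.002 0 0 0 0 0; -0.075 0.009 0 0 0 0 0; -0.081 0.017 0 0 0 0 0; -0.085 0.026 0 0 0 0 0
[0.5355 0.1714] -0.002 0.010 0 0 0 0 0; -0.002 0.020 0 0 0 0 0; -0.002 0.030 0 0 0 0 0; -0.002 0.040 0 0 0 0 0; -0.002 0.050 0 0 0 0 0; 0.001 0.059 0 0 0 0 0; 0.006 0.068 0 0 0 0 0; 0.013 0.076 0 0 0 0 0; 0.021 0.081 0 0 0 0 0; 0.030 0.085 0 0 0 0 0
```

send_rows(
  plan="-0.012 -0.003 0 0 0 0 0; -0.020 -0.008 0 0 0 0 0; -0.030 -0.012 0 0 0 0 0; -0.040 -0.013 0 0 0 0 0; -0.050 -0.013 0 0 0 0 0",
)

```text
clock: 7.77
position: [0.511, 0.0517, 0.0661]
tool_rot: [-3.139, -0.002, 3.139]
force: [-4.4, -19.7, 4.5]
grip_width: -0.0001
finger_force: 10.0
```

send_rows(
  plan="-0.010 0 0 0 0 0 0; -0.020 0.001 0 0 0 0 0; -0.029 0.004 0 0 0 0 0; -0.038 0.009 0 0 0 0 0; -0.045 0.016 0 0 0 0 0",
)

```text
clock: 8.18
position: [0.557, 0.0708, 0.0662]
tool_rot: [-3.141, 0.0, 3.141]
force: [-1.1, -2.4, 0.3]
grip_width: -0.0002
finger_force: 1.9
```

The corners are light, so I'll press 3 mm deeper there.

```bash
sed -i 's/P+=list(np.c_\[sx\*a+Rp\*np.cos(t),sy\*b+Rp\*np.sin(t)\])/r=Rp-.003*np.abs(np.sin(2*t)); P+=list(np.c_[sx*a+r*np.cos(t),sy*b+r*np.sin(t)])/' path.py
python3 - <<'E'
from path import *
st=np.array([.5565,.0705]);W=orbit(np.array([.512,.114]),.010,.014,.0455,st,.010,60);print(W[0]);W[0]=st
show(W)
E
```

```text
[0.55427628 0.07229762]
[0.5473 0.1624] -0.004 0.010 0 0 0 0 0; -0.008 0.019 0 0 0 0 0; -0.011 0.028 0 0 0 0 0; -0.011 0.038 0 0 0 0 0; -0.011 0.048 0 0 0 0 0; -0.011 0.058 0 0 0 0 0; -0.008 0.068 0 0 0 0 0; -0.004 0.077 0 0 0 0 0; 0.002 0.085 0 0 0 0 0; 0.009 0.092 0 0 0 0 0
[0.4615 0.1439] 0.008 0.006 0 0 0 0 0; 0.018 0.009 0 0 0 0 0; 0.027 0.011 0 0 0 0 0; 0.037 0.011 0 0 0 0 0; 0.047 0.011 0 0 0 0 0; 0.057 0.008 0 0 0 0 0; 0.066 0.003 0 0 0 0 0; 0.074 -0.003 0 0 0 0 0; 0.080 -0.010 0 0 0 0 0; 0.086 -0.018 0 0 0 0 0
[0.489  0.0582] 0.004 -0.009 0 0 0 0 0; 0.005 -0.019 0 0 0 0 0; 0.005 -0.029 0 0 0 0 0; 0.005 -0.039 0 0 0 0 0; 0.004 -0.049 0 0 0 0 0; 0.001 -0.058 0 0 0 0 0; -0.004 -0.067 0 0 0 0 0; -0.011 -0.075 0 0 0 0 0; -0.019 -0.081 0 0 0 0 0; -0.027 -0.086 0 0 0 0 0
[0.5671 0.0977] -0.009 -0.003 0 0 0 0 0; -0.019 -0.004 0 0 0 0 0; -0.029 -0.004 0 0 0 0 0; -0.039 -0.002 0 0 0 0 0; -0.049 0.001 0 0 0 0 0; -0.057 0.007 0 0 0 0 0; -0.064 0.013 0 0 0 0 0; -0.071 0.021 0 0 0 0 0; -0.075 0.030 0 0 0 0 0; -0.078 0.040 0 0 0 0 0
[0.5211 0.1735] -0.000 0.010 0 0 0 0 0; -0.000 0.020 0 0 0 0 0; -0.000 0.030 0 0 0 0 0; 0.002 0.040 0 0 0 0 0; 0.006 0.049 0 0 0 0 0; 0.012 0.057 0 0 0 0 0; 0.019 0.064 0 0 0 0 0; 0.027 0.070 0 0 0 0 0; 0.036 0.074 0 0 0 0 0; 0.046 0.076 0 0 0 0 0
[0.4565 0.1159] 0.010 0.000 0 0 0 0 0; 0.020 -0.000 0 0 0 0 0; 0.030 -0.003 0 0 0 0 0; 0.039 -0.007 0 0 0 0 0; 0.047 -0.013 0 0 0 0 0; 0.053 -0.020 0 0 0 0 0; 0.059 -0.029 0 0 0 0 0; 0.063 -0.038 0 0 0 0 0; 0.065 -0.048 0 0 0 0 0; 0.065 -0.058 0 0 0 0 0
```

send_rows(
  plan="-0.004 0.010 0 0 0 0 0; -0.008 0.019 0 0 0 0 0; -0.011 0.028 0 0 0 0 0; -0.011 0.038 0 0 0 0 0; -0.011 0.048 0 0 0 0 0",
)

```text
clock: 8.6
position: [0.5721, 0.1199, 0.0675]
tool_rot: [3.14, 0.01, 3.141]
force: [21.9, -0.5, -7.7]
grip_width: 0.0002
finger_force: 10.5
```

send_rows(
  plan="0 0.010 0 0 0 0 0; 0.003 0.020 0 0 0 0 0; 0.007 0.029 0 0 0 0 0; 0.013 0.037 0 0 0 0 0; 0.020 0.044 0 0 0 0 0",
)

```text
clock: 9.02
position: [0.5484, 0.1653, 0.0669]
tool_rot: [3.14, 0.003, -3.14]
force: [3.6, -0.1, 0.8]
grip_width: 0.0003
finger_force: 1.7
```

```bash
sed -i 's/Rp-.003/Rp-.006/' path.py
python3 - <<'E'
from m import *
from path import *
st=np.array([.5475,.1625]);W=orbit(np.array([.5125,.114]),.010,.0135,.0455,st,.010,50);print(W[0]);W[0]=st
show(W)
g=imaging.grab_frame("side");c=g["color"]
cv2.imwrite("pics/c4.png",cv2.resize(c[110:280,150:320,::-1],(500,500),interpolation=cv2.INTER_CUBIC))
E
```

```text
[0.54560034 0.15994737]
[0.4623 0.1399] 0.010 0.004 0 0 0 0 0; 0.019 0.008 0 0 0 0 0; 0.028 0.010 0 0 0 0 0; 0.038 0.010 0 0 0 0 0; 0.048 0.010 0 0 0 0 0; 0.057 0.005 0 0 0 0 0; 0.065 -0.000 0 0 0 0 0; 0.073 -0.007 0 0 0 0 0; 0.080 -0.014 0 0 0 0 0; 0.085 -0.023 0 0 0 0 0
[0.4956 0.0574] 0.004 -0.009 0 0 0 0 0; 0.005 -0.019 0 0 0 0 0; 0.005 -0.029 0 0 0 0 0; 0.005 -0.039 0 0 0 0 0; 0.002 -0.048 0 0 0 0 0; -0.003 -0.057 0 0 0 0 0; -0.010 -0.065 0 0 0 0 0; -0.017 -0.072 0 0 0 0 0; -0.025 -0.078 0 0 0 0 0; -0.033 -0.083 0 0 0 0 0
[0.568  0.1064] -0.010 -0.002 0 0 0 0 0; -0.020 -0.002 0 0 0 0 0; -0.029 -0.002 0 0 0 0 0; -0.039 0.002 0 0 0 0 0; -0.047 0.008 0 0 0 0 0; -0.054 0.015 0 0 0 0 0; -0.061 0.022 0 0 0 0 0; -0.067 0.030 0 0 0 0 0; -0.071 0.039 0 0 0 0 0; -0.072 0.049 0 0 0 0 0
[0.5103 0.173 ] -0.000 0.010 0 0 0 0 0; -0.000 0.020 0 0 0 0 0; 0.003 0.029 0 0 0 0 0; 0.008 0.038 0 0 0 0 0; 0.014 0.046 0 0 0 0 0; 0.022 0.053 0 0 0 0 0; 0.029 0.059 0 0 0 0 0; 0.038 0.064 0 0 0 0 0; 0.048 0.067 0 0 0 0 0; 0.058 0.067 0 0 0 0 0
[0.457  0.1021] 0.010 -0.001 0 0 0 0 0; 0.019 -0.005 0 0 0 0 0; 0.027 -0.010 0 0 0 0 0; 0.035 -0.017 0 0 0 0 0; 0.042 -0.024 0 0 0 0 0; 0.048 -0.032 0 0 0 0 0; 0.052 -0.041 0 0 0 0 0; 0.053 -0.051 0 0 0 0 0; 0.053 -0.061 0 0 0 0 0; 0.053 -0.071 0 0 0 0 0
```

View pics/c4.png

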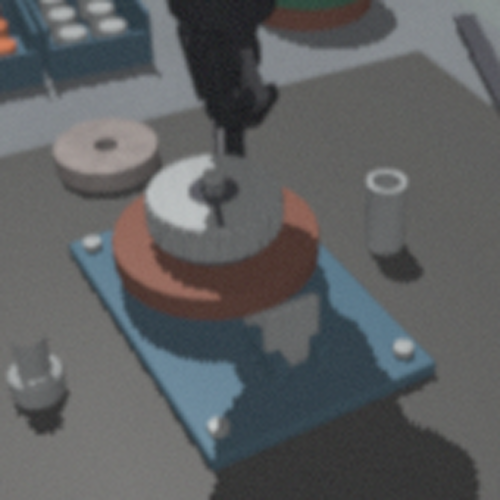

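```bash
cat > mark.py <<'E'
from m import *
def mark(n="side",C=(.5125,.114)):
    f=imaging.grab_frame(n);g=cv2.cvtColor(f["color"],cv2.COLOR_RGB2GRAY).astype(np.float32)
    t=np.radians(np.arange(0,360,2));I=[]
    for r in np.linspace(.024,.040,9):
        p=proj(f,np.c_[C[0]+r*np.cos(t),C[1]+r*np.sin(t),np.full(t.size,.086)]).astype(np.float32)
        I.append(cv2.remap(g,p[:,:1],p[:,1:],cv2.INTER_LINEAR)[:,0])
    I=np.median(I,0);S=np.minimum(np.roll(I,9),np.roll(I,-9))-I   # dark against both sides
    o=np.argsort(-S)[:6];print(n,"angle deg (world):",[(int(2*k),round(float(S[k]))) for k in o])
E
python3 - <<'E'
from mark import *
mark();mark("top");p=cast(imaging.grab_frame("side"),[(225.5,186.5)],.086)[0];print(np.degrees(np.arctan2(p[1]-.114,p[0]-.5125)))
E
```

```text
side angle deg (world): [(260, 37), (258, 36), (256, 30), (262, 28), (254, 19), (264, 19)]
top angle deg (world): [(272, 1), (270, 0), (248, 0), (296, 0), (294, 0), (246, 0)]
-102.6923420654445
```

The mark is at 259°, so the collar has turned 256° so far. Continuing.

send_rows(
  plan="0.010 0.004 0 0 0 0 0; 0.019 0.008 0 0 0 0 0; 0.028 0.010 0 0 0 0 0; 0.038 0.010 0 0 0 0 0; 0.048 0.010 0 0 0 0 0; 0.057 0.005 0 0 0 0 0; 0.065 0 0 0 0 0 0; 0.073 -0.007 0 0 0 0 0; 0.080 -0.014 0 0 0 0 0; 0.085 -0.023 0 0 0 0 0",
)

```text
clock: 10.05
position: [0.4604, 0.1403, 0.0661]
tool_rot: [3.141, -0.002, -3.14]
force: [-8.6, 8.6, 3.2]
grip_width: -0.0
finger_force: 5.7
```

send_rows(
  plan="0.004 -0.009 0 0 0 0 0; 0.005 -0.019 0 0 0 0 0; 0.005 -0.029 0 0 0 0 0; 0.005 -0.039 0 0 0 0 0; 0.002 -0.048 0 0 0 0 0; -0.003 -0.057 0 0 0 0 0; -0.010 -0.065 0 0 0 0 0; -0.017 -0.072 0 0 0 0 0; -0.025 -0.078 0 0 0 0 0; -0.033 -0.083 0 0 0 0 0",
)

```text
clock: 10.88
position: [0.4935, 0.0542, 0.0657]
tool_rot: [-3.14, -0.004, 3.139]
force: [-1.7, -1.4, -0.0]
grip_width: 0.0003
finger_force: 0.9
```

```bash
python3 - <<'E'
from mark import *
mark();mark("top")
E
```

```text
side angle deg (world): [(140, 47), (142, 47), (144, 44), (138, 41), (146, 32), (136, 26)]
top angle deg (world): [(146, 104), (36, 95), (144, 90), (148, 88), (34, 85), (38, 59)]
```

Both cameras put the mark at about 144°, so the total is about 501°. About 219° remains.

send_rows(
  plan="-0.010 -0.002 0 0 0 0 0; -0.020 -0.002 0 0 0 0 0; -0.029 -0.002 0 0 0 0 0; -0.039 0.002 0 0 0 0 0; -0.047 0.008 0 0 0 0 0; -0.054 0.015 0 0 0 0 0; -0.061 0.022 0 0 0 0 0; -0.067 0.030 0 0 0 0 0; -0.071 0.039 0 0 0 0 0; -0.072 0.049 0 0 0 0 0",
)

```text
clock: 11.82
position: [0.5712, 0.104, 0.067]
tool_rot: [-3.141, 0.008, 3.139]
force: [26.7, -8.5, -13.8]
grip_width: -0.0001
finger_force: 13.2
```

```bash
python3 - <<'E'
from mark import *
mark();mark("top")
E
```

```text
side angle deg (world): [(274, 67), (276, 65), (272, 62), (278, 52), (270, 44), (280, 35)]
top angle deg (world): [(256, 1), (262, 1), (254, 1), (264, 0), (276, 0), (240, 0)]
```

send_rows(
  plan="0 0.010 0 0 0 0 0; 0 0.020 0 0 0 0 0; 0.003 0.029 0 0 0 0 0; 0.008 0.038 0 0 0 0 0; 0.014 0.046 0 0 0 0 0; 0.022 0.053 0 0 0 0 0; 0.022 0.053 0 0 0 0 0",
)

```text
clock: 12.5
position: [0.5466, 0.1631, 0.0672]
tool_rot: [3.137, 0.006, -3.139]
force: [11.0, 17.1, 0.3]
grip_width: 0.0001
finger_force: 9.9
```

```bash
python3 - <<'E'
from mark import *
mark();mark("top")
E
```

```text
side angle deg (world): [(354, 24), (352, 22), (356, 21), (358, 17), (350, 15), (0, 12)]
top angle deg (world): [(266, 3), (268, 3), (264, 3), (262, 3), (94, 1), (270, 1)]
```

The collar stands at about 711°, which is within the band. Retreating.

send_rows(
  plan="-0.006 0.010 0 0 0 0 0; -0.012 0.022 0 0 0 0 0; -0.012 0.022 0 0 0 0 0; -0.012 0.022 -0.03 0 0 0 0; -0.012 0.022 -0.07 0 0 0 0; -0.012 0.022 -0.11 0 0 0 0; -0.012 0.06 -0.13 0 0 0 0; -0.012 0.1 -0.13 0 0 0 0; -0.012 0.14 -0.13 0 0 0 0; -0.012 0.14 -0.13 0 0 0 0",
)

```text
clock: 13.43
position: [0.5549, 0.3072, 0.1961]
tool_rot: [3.138, -0.001, -3.134]
force: [-0.4, 1.0, -1.0]
grip_width: -0.0
finger_force: 0.0
```

```bash
python3 - <<'E'
from mark import *
mark();mark("top")
f=imaging.grab_frame("top");g=imaging.grab_frame("side")
r=lambda c,x,y,w,h:cv2.resize(c[y:y+h,x:x+w,::-1],(400,400),interpolation=cv2.INTER_CUBIC)
cv2.imwrite("pics/c5.png",np.hstack([r(g["color"],130,100,190,190),r(f["color"],120,130,210,210)]))
E
```

```text
side angle deg (world): [(354, 22), (352, 21), (356, 18), (350, 17), (358, 13), (348, 13)]
top angle deg (world): [(352, 69), (350, 66), (354, 53), (348, 51), (346, 30), (356, 24)]
```

View pics/c5.png

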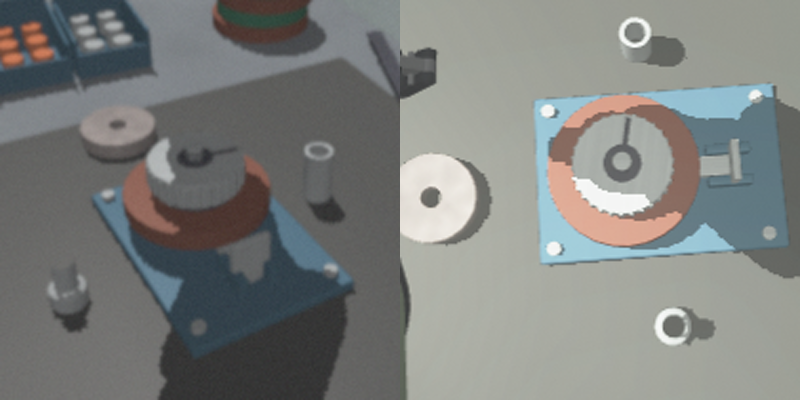

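The lock is in and the bystanders stand where they were. The mark is at about 352°, so the collar has turned about 709° (12.4 rad). The tool is clear, so I'm handing in.

```bash
python3 -c "
from workcell import bot
print(bot.job_done())"
```

```text
the job is handed in; nothing more can be done
None
```

I pushed the lock to its stop, then rolled the collar about 709° (12.4 rad) anticlockwise; the bystanders look unmoved, the arm is clear and the job is handed in, with no verdict returned.

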